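Seat a board in the sanding stop and turn the button over it

TASK

Get the long walnut board ready for sanding by pushing it with the fingers flat along the bench, never gripping or lifting it: first push it flush against the long fence, then slide it along the fence until its end is fully home against the short end stop. Then push the wooden turn button on top of the fence all the way round to its stop, so that it lies across the board, and leave everything else on the bench where it is.

Things in the scene. Friction and masses are not known exactly. Their poses are not given: they have to be found in the camera images.
- jig: Sanding stop: L of two pale plywood battens fixed to the bench. Origin: bench level, inside corner. In its frame (mm): long fence x 0 to 36, y -260 to 40, 34 high, working face x = 0 looking to -x; short end stop x -87 to -2, y 0 to 36, 24 high, working face y = 0 looking to -y. A seated board fills x -80 to 0, y -160 to 0.
- board: The work: flat walnut board, loose on the bench, 80 (x) by 160 (y) by 30 mm high, 0.25 to 0.42 kg. Origin: centre of its underside. It starts 25 to 60 mm clear of the fence and 45 to 135 mm short of the end stop, its +x side to the fence, long edges within 12 degrees of the fence's direction.
- pivot (a point): Pivot of the turn button: on the fence's middle line, 36 mm above the bench, at x 18, y -80 mm in the jig's frame; axes as the jig's. A bolt head here stands 62 mm above the bench; the bar also reaches 11 mm past the pivot on its short side.
- button (a joint): Turn button, in rad: a wooden bar 22 mm wide, 36 to 54 mm above the bench, reaching 75 mm from the pivot. 0 = lies along the fence, pointing to the jig's -y (away from the end stop); grows clockwise seen from above to its stop at 1.57 = points to the jig's -x, across the board. Starts at 0 to 0.25, stays where left; about 1 N at the tip turns it.
- button_tip (a point): Tip of the turn button's long side, middle of its thickness, 75 mm from the pivot, 45 mm above the bench.
- offcut: Bystander: square walnut offcut, 90 x 90 x 30 mm, loose on the bench past the open end of the fence. Origin: centre of its underside.
- tape: Bystander: tape measure, 65 x 36 mm, 56 mm high, beyond the end stop. Origin: centre of its underside.
- sander: Bystander: orange and black random orbit sander, 128 mm wide, 131 mm high, a dust canister reaching 175 mm to its +x. Origin: centre of its pad's underside.
- sanding_block: Bystander: cork sanding block, 110 x 65 x 30 mm, loose. Origin: centre of its underside.
- glue: Bystander: white glue bottle, 60 mm wide, 160 mm high, beyond the fence. Origin: centre of its underside.
- clamp: Bystander: bar clamp lying on the bench, 28 mm high, bar 300 mm long along its y at x +60 mm, jaws and handle reaching from the bar to x -32 mm. Origin: at the bench, 60 mm beside the middle of the bar.
- earmuffs: Bystander: yellow ear muffs, two cups 84 mm high, band lying to their +x, 180 mm long overall. Origin: between the cups, at the bench.
Things that resemble listed ones, but are neither listed nor needed, are in the scene too. Leave any green or yellow look-alike of the board alone.

How it is judged:
By the outcome, as a careful person would: the job done as asked, in the order asked, and still so for the second after the job is handed in, with the robot touching nothing.
It also fails if it takes over 72 s, if anything falls off the work surface, if the arm or the gripper's body presses on something with over 40 N, if the wrist force passes 120 N, or if a joint passes its speed limit or range.

ROBOT

A 6-joint arm with a two-finger parallel gripper is mounted at the origin on the work surface. World frame = base frame: x ahead of the robot, y to its left, z up, the work surface at z = 0. Lengths are in m, angles in degrees, forces in N, time in s.
With the tool pointing down it reaches from about 0.3 to 0.75 m from the base axis. Payload 8.5 kg.
Tool frame: the origin (TCP) lies on the centre line of the jaws, within the pads' length; the fingertips stand 19 mm ahead of it and the grasp point (between the pads) is the TCP (env.tcp_to_tips is the z of the fingertips in the tool frame, in m); z points along the fingers, y is the line along which they close (so a half turn about z gives the same grasp; the last joint's range is limited). The gripper opens to 85 mm and grips with 20 to 120 N. Pads are 22 mm wide; open, the fingers measure 114 mm over their backs; the gripper's body (76 mm by 85 mm) begins 54 mm behind the grasp point. The pads swing forward as they close: fully open they stand 13 mm farther back than shut.
Start: joints at [54.414, 21.807, 74.336, -0, 83.858, -12.336], TCP at [0.217, 0.505, 0.25] pointing down, gripper open.
Joint ranges: [-178.18, 178.18], [-50.72, 133.34], [12.68, 142.11], [-81.47, 261.47], [9.98, 163.14], [-165.26, 165.26]. Speed limits (degrees/s): [136.94, 136.94, 180, 180, 180, 180].

INTERFACE

Orientations are given as a 3x3 rotation matrix whose columns are the frame's x, y, z axes.
In Python, from rig import env gives the robot as it stands.
- The arm moves only by the tool servo_tool, never from a script. Its argument "steps" is a list of rows, each an object of numbers: "tx", "ty", "tz": the shift along the world's x, y, z in cm; "yaw": the turn about the world's z in degrees; "claw": the finger opening in cm, from 0 to 8.54. In form: [{"tx": .., "ty": .., "tz": .., "yaw": .., "claw": ..}, ...]. A call has 1 to 20 rows; each row shifts and turns the commanded pose from where the row before left it; what a row does not reach is not made up. A row lasts 1/10 s, in which the tool goes at most 50 mm and 8.59 degrees, less where a joint would pass 70% of its speed; a pose out of reach is approached as far as the arm can. A call with a gripper value outside its range is refused whole. The fingers move at their own pace and stop on an object; "newtons" is the grip in N (left out, the last holds). Time passes only in rows, so rows that do not move let the fingers close. It gives the time, the measured TCP pose, the force, the opening and the grip force at its end, in the units of the state.
- env.observe(): the state, without advancing time (a new reading comes with each control period).
- env.get_image(name): name is "scene" or "top" or "wrist"; returns (picture, depth): 480x640x3 uint8, red, green, blue; 480x640 float32, m along the optical axis (not along the pixel's ray), 0 where there is no reading.
- env.camera_model(name): a dict with "fovy" (degrees; the focal length in pixels is half the picture's height over the tangent of half this angle, whatever the lens; pixels are square), "cx", "cy" (the principal point, pixels), "T" (4x4, takes a point from camera to world coordinates). Camera axes: x right, y down, z forward; pixel columns grow to the right and rows downward; lengths in m; the calibration is good to about 2 mm. A picture is of the moment at which its call begins: read the wrist's pose just before it. camera_model takes no time and is no camera call; for the wrist camera it gives the pose at the moment of the call.
- env.close_job(): hands the job in; it is judged then, once.
The state is a dict: "time_s": time; "q": joint angles; "qvel": joint speeds; "joint_efforts": joint torques, N m; "position": TCP position; "tool_rot": TCP orientation; "ft_force": force on the tool from outside, world axes, zero at the start; "wrist_torque": the same for the moment, N m; "grip_width": finger opening in m; "gripper_force": force on a finger pad.
Only numpy, scipy, OpenCV 4.12 (cv2) and the standard library are available. Lean on these libraries where they do the work, as an engineer would, in place of code of your own. Each camera call takes 0.05 s, during which the arm holds its last target. There are 200 camera calls.

## Working session

There is one attempt and no reset: what is moved stays moved. The work goes in short steps, Python scripts to look and compute and a tool call to move; the robot and the scene stay as the last step left them, time stands still between calls to the robot, and variables do not carry over. Pictures are saved under pics/ and viewed, at most 10 in all, crops included, and the job is handed in when it is done.

Besides the shell and the picture viewer there is one more tool, called after "Request:" as name(argument=value, ...), one argument or row to a line, values as JSON. servo_tool: Moves the arm, as the interface text tells. Its arguments: {"type":"object","properties":{"steps":{"type":"array"},"newtons":{"type":"number"}},"required":["steps"]}

```bash
mkdir -p pics; cat > h.py <<'E'
import numpy as np,cv2
from rig import env
def cam(name):
    m=env.camera_model(name); im,d=env.get_image(name); return im,d,m
def pts(d,m):
    H,W=d.shape; f=H/2/np.tan(np.radians(m['fovy'])/2)
    u,v=np.meshgrid(np.arange(W),np.arange(H))
    P=np.stack([(u-m['cx'])/f*d,(v-m['cy'])/f*d,d,np.ones_like(d)],-1)
    return (P@np.array(m['T']).T)[...,:3]
E
python3 - <<'E'
from h import *
for n in('top','scene'):
    im,d,m=cam(n); cv2.imwrite(f'pics/{n}0.png',im[...,::-1]); np.savez(f'{n}0.npz',im=im,P=pts(d,m),d=d)
    print(n,m['fovy'],np.round(m['T'],3).tolist())
E
```

```text
top 43.284056147645025 [[0.005, -0.995, 0.101, 0.339], [-1.0, -0.006, -0.015, 0.026], [0.015, -0.101, -0.995, 1.663], [0.0, 0.0, 0.0, 1.0]]
scene 50.3105928336396 [[-0.627, 0.656, -0.421, 0.962], [0.779, 0.517, -0.355, 0.397], [-0.015, -0.55, -0.835, 1.004], [0.0, 0.0, 0.0, 1.0]]
```

View pics/top0.png

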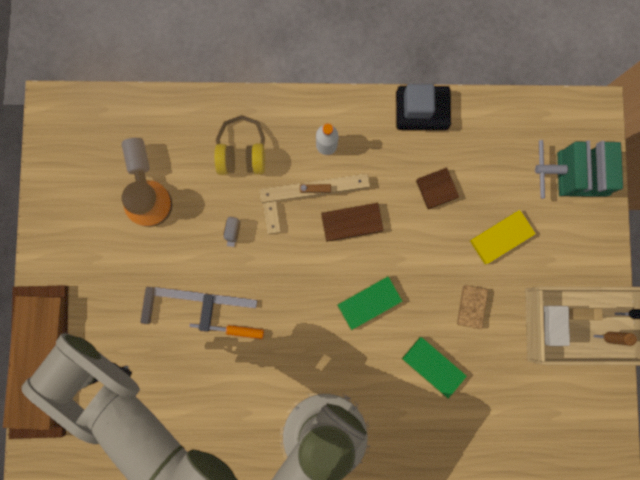

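View pics/scene0.png

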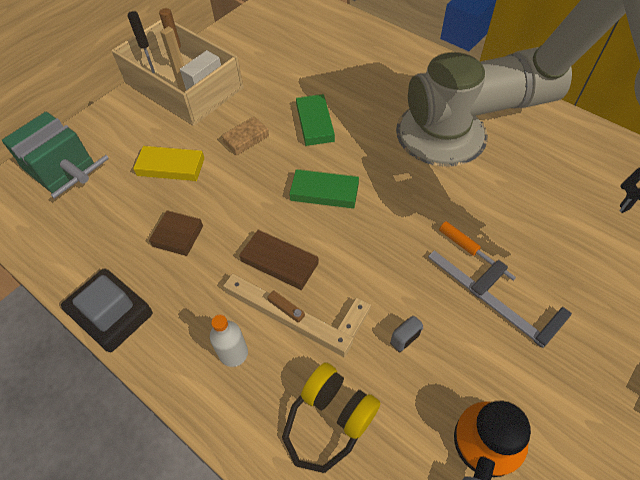

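The top view shows:
- the fence, (262–370, 178–200), with the end stop at its left end, (265–280, 203–233)
- the walnut board at (323–383, 205–240)
- the button at (300–331, 188)
- the offcut at (437, 188)

Next I measure these in world coordinates.

```bash
python3 - <<'E'
from h import *
for n in ('top','scene'):
    D=np.load(n+'0.npz'); im,P=D['im'],D['P']; hsv=cv2.cvtColor(im,cv2.COLOR_RGB2HSV)
    X,Y,Z=P[...,0],P[...,1],P[...,2]
    win=(X>.35)&(X<.72)&(Y>-.40)&(Y<.3)&(D['d']>0)
    # raised things
    mk=(win&(Z>.016)&(Z<.075)).astype(np.uint8)
    k,l,s,c=cv2.connectedComponentsWithStats(mk)
    for i in range(1,k):
        if s[i,4]<60: continue
        q=P[l==i]; (cx,cy),(w,h),a=cv2.minAreaRect((q[:,:2]*1000).astype(np.float32))
        print(n,s[i].tolist(),'c',round(cx),round(cy),'wh',round(w),round(h),'a',round(a,1),'z',np.round(np.percentile(q[:,2],[5,50,95]),3),im[l==i].mean(0).astype(int))
E
```

```text
top [215, 166, 19, 9, 128] c 711 278 wh 17 43 a 0.6 z [0.042 0.061 0.073] [130 106  46]
top [246, 167, 18, 8, 117] c 712 197 wh 48 15 a 89.1 z [0.042 0.06  0.071] [129 105  44]
top [416, 171, 43, 38, 1056] c 675 -304 wh 91 92 a 21.8 z [0.022 0.03  0.036] [84 51 30]
top [259, 174, 110, 60, 1932] c 629 29 wh 124 299 a 9.6 z [0.02  0.033 0.055] [164 137  96]
top [321, 203, 62, 39, 1718] c 579 -68 wh 81 162 a 10.9 z [0.024 0.03  0.036] [89 55 32]
top [223, 217, 17, 26, 343] c 554 259 wh 37 65 a 80.5 z [0.03  0.054 0.061] [114 103  93]
top [337, 276, 65, 30, 1028] c 359 -116 wh 79 159 a 29.1 z [0.023 0.029 0.036] [ 37 122  55]
top [460, 286, 16, 21, 261] c 378 -381 wh 38 54 a 89.7 z [0.021 0.029 0.035] [152 116  75]
scene [229, 131, 24, 21, 255] c 376 -386 wh 34 57 a 80.9 z [0.017 0.029 0.034] [146 111  70]
scene [289, 169, 66, 36, 1163] c 356 -118 wh 85 159 a 29.4 z [0.02  0.03  0.034] [ 51 110  49]
scene [151, 210, 51, 43, 1363] c 672 -307 wh 92 92 a 21.6 z [0.022 0.03  0.033] [87 60 37]
scene [239, 229, 79, 58, 2389] c 577 -71 wh 83 162 a 10.9 z [0.023 0.03  0.033] [88 61 38]
scene [438, 257, 36, 31, 166] c 362 254 wh 93 23 a 85.5 z [0.016 0.017 0.02 ] [124 119 120]
scene [223, 273, 148, 82, 3390] c 631 25 wh 124 302 a 10.9 z [0.021 0.034 0.055] [165 134  90]
scene [391, 315, 32, 35, 666] c 554 256 wh 37 63 a 79.9 z [0.023 0.054 0.058] [88 85 84]
scene [322, 362, 22, 25, 119] c 713 194 wh 14 44 a 0.2 z [0.032 0.065 0.073] [108  90  25]
scene [357, 389, 24, 24, 128] c 711 277 wh 46 17 a 89.6 z [0.047 0.066 0.074] [123 102  21]
```

```bash
cat >> h.py <<'E'
def fitline(q): # total least squares: centre, dir angle deg of long axis vs +y
    c=q.mean(0); v=np.linalg.svd(q-c,full_matrices=False)[2][0]; v=v*np.sign(v[1]); return c,np.degrees(np.arctan2(-v[0],v[1]))
E
python3 - <<'E'
from h import *
for n in ('top','scene'):
    D=np.load(n+'0.npz'); P=D['P'][D['d']>0]; X,Y,Z=P.T
    w=(X>.5)&(X<.72)&(Y>-.16)&(Y<.20)
    # fence: above board-ish
    f=w&(Z>.0315)&(Z<.037)&(X>.62+ (-.17)*(Y-.03)-.03)&(X<.72)
    q=P[f][:,:2]; c,a=fitline(q)
    for _ in range(3):
        t=np.radians(a); ex=np.array([np.cos(t),np.sin(t)]); ey=np.array([-np.sin(t),np.cos(t)])
        k=abs((q-c)@ex)<.022; c,a=fitline(q[k])
    u=(P[:,:2]-c)@ex; v=(P[:,:2]-c)@ey
    g=(Z>.031)&(Z<.04)&(abs(u)<.03)
    print(n,'yaw',a,'u',np.percentile(u[g],[1,99]),'v',np.percentile(v[g],[.5,99.5]))
    V=v[g].max() # fence +y end = 40
    # edges by bins
    lo=[];hi=[]
    for b in np.arange(-.14,.14,.02):
        s=g&(v>b)&(v<b+.02)
        if s.sum()>5: lo.append((b+.01,u[s].min()));hi.append((b+.01,u[s].max()))
    print(np.polyfit(*np.array(lo).T,1),np.polyfit(*np.array(hi).T,1))
    e=(Z>.016)&(Z<.03)&(u<-.025)&(u>-.11)&(v>.05)&(v<.2)
    print('stop u',np.percentile(u[e],[1,99]),'v',np.percentile(v[e],[1,99]))
    b=(Z>.041)&(Z<.057)&(abs(u)<.09)&(abs(v)<.15)
    cb,ab=fitline(P[b][:,:2]); print('button',cb,ab,'uv ext',u[b].min(),u[b].max(),v[b].min(),v[b].max())
    h=(Z>.0575)&(abs(u)<.09)&(abs(v)<.15); print('bolt',P[h].mean(0),u[h].mean(),v[h].mean(),h.sum())
    print('c',c)
E
```

```text
top yaw 8.857560578976694 u [-0.02847777  0.02165932] v [-0.76999991  0.51409696]
[-0.01252609 -0.01881606] [0.00150117 0.01758382]
stop u [-0.10427054 -0.02575058] v [0.10876938 0.14451102]
button [0.67033303 0.04574618] -6.442132954570463 uv ext -0.08813758457362657 0.08340576081434255 -0.14136797512992802 0.14869433532967985
bolt [0.70840499 0.1471712  0.07024413] 0.05467188867954924 0.10333228226860397 158
c [0.67019828 0.03668671]
scene yaw 8.876134813360915 u [-0.0272055   0.02104002] v [-0.78094286  0.50937012]
[-0.00814821 -0.01552037] [0.00086967 0.01622734]
stop u [-0.10570426 -0.02583843] v [0.10239519 0.13816125]
button [0.66698591 0.03347654] -5.834983382810597 uv ext -0.02230488494424991 0.06434009660451698 -0.05275605443339738 0.14999086289168906
bolt [0.71399875 0.16315386 0.07323303] 0.0630212524603002 0.11415175098506958 239
c [0.66934571 0.04064506]
```

```bash
cat >> h.py <<'E'
O=np.array([.6357,.140]); T=np.radians(8.8); EX=np.array([np.cos(T),np.sin(T)]); EY=np.array([-np.sin(T),np.cos(T)])
def j2w(x,y): return O+EX*x/1000+EY*y/1000
def w2j(p): p=np.asarray(p)[...,:2]-O; return np.stack([p@EX,p@EY],-1)*1000
E
python3 - <<'E'
from h import *
s=env.observe(); print(env.tcp_to_tips,s['time_s'],s['position'],np.round(s['tool_rot'],3).tolist(),s['grip_width'],s['ft_force'])
for n in ('top','scene'):
    D=np.load(n+'0.npz'); P=D['P'][D['d']>0]; J=w2j(P); Z=P[:,2]
    near=(J[:,0]>-40)&(J[:,0]<60)&(J[:,1]>-190)&(J[:,1]<-50)
    b=near&(Z>.043)&(Z<.059); c,a=fitline(P[b][:,:2])
    print(n,'button c',w2j(c),'angle',a-8.8,'n',b.sum(),'bolt',w2j(P[near&(Z>.0585)]).mean(0))
print(j2w(-155,-199),w2j([.578,-.070]))
E
```

```text
0.019 0.1 [0.21697245 0.50513427 0.24977417] [[-0.919, 0.395, -0.001], [0.395, 0.919, -0.001], [0.0, -0.001, -1.0]] 0.08491527611060491 [ 0.00467635  0.3149512  -0.62498876]
top button c [  13.60842928 -110.83563938] angle -7.296514546195693 n 260 bolt [  14.50971552 -100.13464508]
scene button c [  13.2330652  -112.32565391] angle -8.319348884606136 n 434 bolt [ 16.38882171 -80.77865726]
[ 0.51296878 -0.08037025] [ -89.14780323 -198.70067735]
```

Request:
servo_tool(
  steps=[
    {"tx":1.0,"ty":-2.0,"yaw":2,"claw":7},
    {"tx":1.85,"ty":-3.7,"yaw":2},
    {"tx":1.9,"ty":-3.8,"yaw":2},
    {"tx":1.9,"ty":-3.8,"yaw":2},
    {"tx":1.9,"ty":-3.8,"yaw":2},
    {"tx":1.9,"ty":-3.8,"yaw":2},
    {"tx":1.9,"ty":-3.8,"yaw":2},
    {"tx":1.9,"ty":-3.8,"yaw":2},
    {"tx":1.9,"ty":-3.8,"yaw":2},
    {"tx":1.9,"ty":-3.8,"yaw":2},
    {"tx":1.9,"ty":-3.8,"yaw":2},
    {"tx":1.9,"ty":-3.8,"yaw":2},
    {"tx":1.9,"ty":-3.8,"yaw":2},
    {"tx":1.9,"ty":-3.8,"yaw":2},
    {"tx":1.9,"ty":-3.8,"yaw":2},
    {"tx":1.9,"ty":-3.6,"yaw":2},
    {"tx":0.15,"ty":-0.0},
    {"tz":-4},
    {"tz":-4},
    {"tz":-4},
  ],
)

```text
invalid input at $.steps[0]: expected keys tx, ty, tz, yaw, claw
```

Request:
servo_tool(
  steps=[
    {"tz":-3.5},
    {"tz":-3},
    {"tz":-2},
    {"tz":-1},
    {"tz":-0.5},
    {"tz":-0.5},
    {},
    {},
  ],
)

```text
invalid input at $.steps[0]: expected keys tx, ty, tz, yaw, claw
```

```bash
python3 - <<'E'
from h import *
s=env.observe(); p=s['position']; R=s['tool_rot']; print(p,w2j(p),np.degrees(np.arctan2(R[1][1],R[0][1])),s['ft_force'],s['grip_width'])
im,d,m=cam('top'); cv2.imwrite('pics/t1.png',cv2.resize(im[150:300,230:430,::-1],(800,600)))
E
```

```text
[0.21697245 0.50513427 0.24977417] [-357.93808141  424.89543027] 66.74986216374947 [ 0.00467635  0.3149512  -0.62498876] 0.08491527611060491
```

View pics/t1.png

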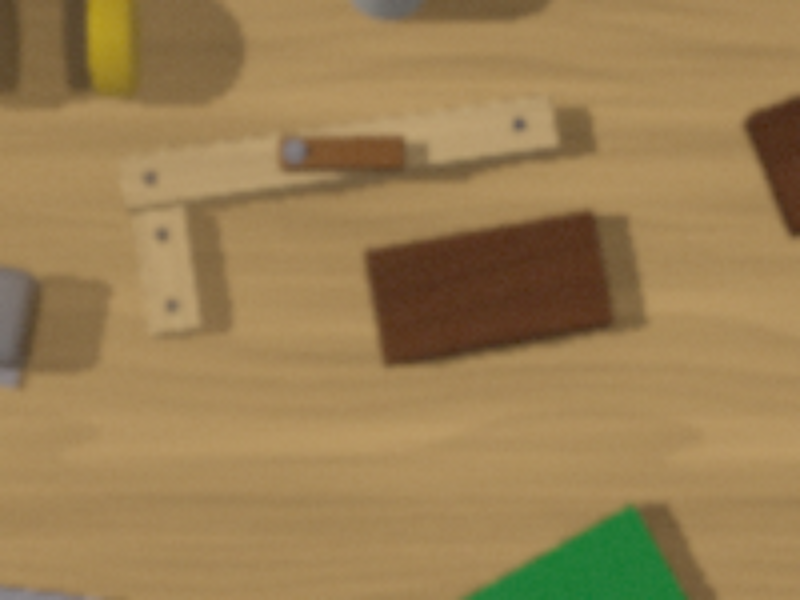

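Both calls were refused because every row needs all five keys, so nothing moved. The crop confirms the layout: fence from (125, 185) to (555, 125), board centred near (490, 288), bolt at (295, 150).

Request:
servo_tool(
  steps=[
    {"tx":1.0,"ty":-2.0,"tz":0,"yaw":2,"claw":7},
    {"tx":1.85,"ty":-3.7,"tz":0,"yaw":2,"claw":7},
    {"tx":1.9,"ty":-3.8,"tz":0,"yaw":2,"claw":7},
    {"tx":1.9,"ty":-3.8,"tz":0,"yaw":2,"claw":7},
    {"tx":1.9,"ty":-3.8,"tz":0,"yaw":2,"claw":7},
    {"tx":1.9,"ty":-3.8,"tz":0,"yaw":2,"claw":7},
    {"tx":1.9,"ty":-3.8,"tz":0,"yaw":2,"claw":7},
    {"tx":1.9,"ty":-3.8,"tz":0,"yaw":2,"claw":7},
    {"tx":1.9,"ty":-3.8,"tz":0,"yaw":2,"claw":7},
    {"tx":1.9,"ty":-3.8,"tz":0,"yaw":2,"claw":7},
    {"tx":1.9,"ty":-3.8,"tz":0,"yaw":2,"claw":7},
    {"tx":1.9,"ty":-3.8,"tz":0,"yaw":2,"claw":7},
    {"tx":1.9,"ty":-3.8,"tz":0,"yaw":2,"claw":7},
    {"tx":1.9,"ty":-3.8,"tz":0,"yaw":2,"claw":7},
    {"tx":1.9,"ty":-3.8,"tz":0,"yaw":2,"claw":7},
    {"tx":1.9,"ty":-3.6,"tz":0,"yaw":2,"claw":7},
    {"tx":0,"ty":0,"tz":-2,"yaw":0,"claw":7},
    {"tx":0,"ty":0,"tz":-4,"yaw":0,"claw":7},
    {"tx":0,"ty":0,"tz":-4,"yaw":0,"claw":7},
    {"tx":0,"ty":0,"tz":-4,"yaw":0,"claw":7},
  ],
)

```text
time_s: 2.15
position: [0.5114, -0.0817, 0.1089]
tool_rot: [[-0.988, -0.152, 0.0], [-0.152, 0.988, -0.0], [-0.0, -0.0, -1.0]]
ft_force: [0.8, 0.4, 0.1]
grip_width: 0.0699
gripper_force: 0.0
```

Request:
servo_tool(
  steps=[
    {"tx":0,"ty":0,"tz":-3,"yaw":0,"claw":7},
    {"tx":0,"ty":0,"tz":-2.5,"yaw":0,"claw":7},
    {"tx":0,"ty":0,"tz":-1.5,"yaw":0,"claw":7},
    {"tx":0,"ty":0,"tz":-1,"yaw":0,"claw":7},
    {"tx":0,"ty":0,"tz":-0.5,"yaw":0,"claw":7},
    {"tx":0,"ty":0,"tz":0,"yaw":0,"claw":7},
    {"tx":0,"ty":0,"tz":0,"yaw":0,"claw":7},
  ],
)

```text
time_s: 2.85
position: [0.5119, -0.0818, 0.026]
tool_rot: [[-0.988, -0.152, 0.001], [-0.152, 0.988, -0.0], [-0.001, -0.001, -1.0]]
ft_force: [-0.1, 0.7, 0.9]
grip_width: 0.0703
gripper_force: 0.0
```

```bash
python3 - <<'E'
from h import *
s=env.observe(); p=s['position']; print(p,w2j(p),s['ft_force'])
im,d,m=cam('scene'); cv2.imwrite('pics/s1.png',cv2.resize(im[150:390,150:470,::-1],(800,600)))
E
```

```text
[ 0.5119381  -0.08181754  0.02595157] [-156.23996387 -200.27257109] [-0.05042437  0.66140848  0.86791695]
```

View pics/s1.png

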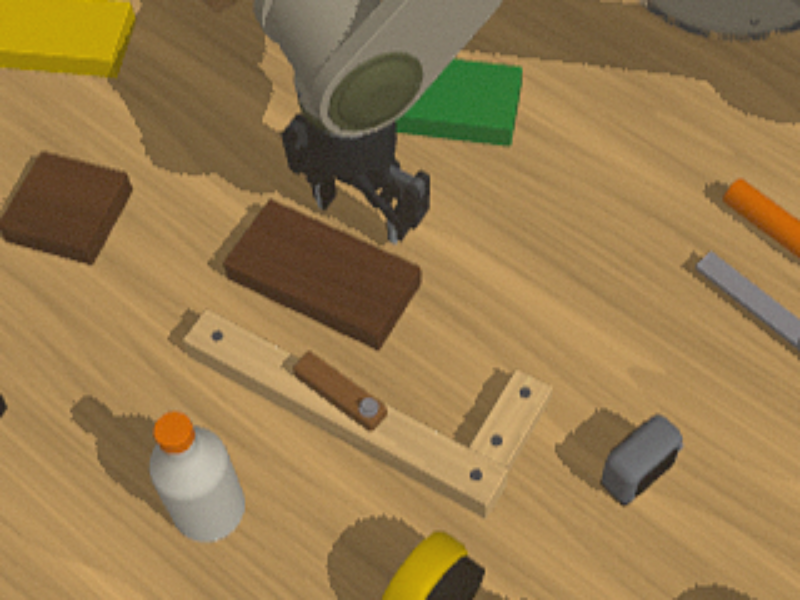

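The picture shows both fingers (320, 195) and (395, 230) standing behind the board's long side, clear of everything. I push along the jig's +x.

Request:
servo_tool(
  steps=[
    {"tx":0.5,"ty":0.08,"tz":-0.2,"yaw":0,"claw":7},
    {"tx":0.5,"ty":0.08,"tz":0,"yaw":0,"claw":7},
    {"tx":0.4,"ty":0.06,"tz":0,"yaw":0,"claw":7},
    {"tx":0.4,"ty":0.06,"tz":0,"yaw":0,"claw":7},
    {"tx":0.4,"ty":0.06,"tz":0,"yaw":0,"claw":7},
    {"tx":0.4,"ty":0.06,"tz":0,"yaw":0,"claw":7},
    {"tx":0.4,"ty":0.06,"tz":0,"yaw":0,"claw":7},
    {"tx":0.4,"ty":0.06,"tz":0,"yaw":0,"claw":7},
    {"tx":0.4,"ty":0.06,"tz":0,"yaw":0,"claw":7},
    {"tx":0.4,"ty":0.06,"tz":0,"yaw":0,"claw":7},
    {"tx":0.4,"ty":0.06,"tz":0,"yaw":0,"claw":7},
    {"tx":0.4,"ty":0.06,"tz":0,"yaw":0,"claw":7},
    {"tx":0.4,"ty":0.06,"tz":0,"yaw":0,"claw":7},
    {"tx":0.4,"ty":0.06,"tz":0,"yaw":0,"claw":7},
    {"tx":0,"ty":0,"tz":0,"yaw":0,"claw":7},
  ],
)

```text
time_s: 4.4
position: [0.5703, -0.0729, 0.0233]
tool_rot: [[-0.988, -0.152, 0.001], [-0.152, 0.988, -0.0], [-0.001, -0.0, -1.0]]
ft_force: [0.3, -0.8, -0.4]
grip_width: 0.0701
gripper_force: 0.0
```

```bash
cat >> h.py <<'E'
def board(n='top'):
    s=env.observe(); p=s['position']; print('tcp',p,w2j(p),s['ft_force'])
    im,d,m=cam(n); P=pts(d,m); J=w2j(P); hsv=cv2.cvtColor(im,cv2.COLOR_RGB2HSV)
    k=(P[...,2]>.026)&(P[...,2]<.0345)&(J[...,0]>-140)&(J[...,0]<10)&(J[...,1]>-300)&(J[...,1]<8)&(hsv[...,1]>110)&(im[...,0]<135)&(d>0)
    k=cv2.morphologyEx(k.astype(np.uint8),cv2.MORPH_OPEN,np.ones((3,3)))>0
    r=cv2.minAreaRect(J[k].astype(np.float32)); print(n,'board jig',np.round(r,1) if 0 else r,'ext',J[k].min(0),J[k].max(0)); return im
E
python3 - <<'E'
from h import *
board('top'); board('scene')
E
```

```text
tcp [ 0.570289   -0.07286863  0.0233374 ] [ -97.20688829 -200.35586804] [ 0.3379831  -0.78631596 -0.4100271 ]
top board jig ((-35.44808578491211, -194.4462890625), (46.39509201049805, 151.73483276367188), 3.0418694019317627) ext [ -62.24841087 -269.66257345] [  -8.87649077 -118.19757569]
tcp [ 0.5700155  -0.07288037  0.02332512] [ -97.478971   -200.32562174] [ 0.33333144 -0.06891732 -0.24382793]
scene board jig ((-47.8280029296875, -200.62948608398438), (81.51378631591797, 161.18569946289062), 0.21066486835479736) ext [ -88.61233426 -281.26380744] [  -6.97166514 -120.03376596]
```

Request:
servo_tool(
  steps=[
    {"tx":0.2,"ty":0.03,"tz":0,"yaw":0,"claw":7},
    {"tx":0.2,"ty":0.03,"tz":0,"yaw":0,"claw":7},
    {"tx":0.2,"ty":0.03,"tz":0,"yaw":0,"claw":7},
    {"tx":0.1,"ty":0.015,"tz":0,"yaw":0,"claw":7},
    {"tx":0.1,"ty":0.015,"tz":0,"yaw":0,"claw":7},
    {"tx":0,"ty":0,"tz":0,"yaw":0,"claw":7},
  ],
)

```text
time_s: 5.1
position: [0.5762, -0.0719, 0.0233]
tool_rot: [[-0.988, -0.152, -0.004], [-0.152, 0.988, -0.0], [0.004, 0.0, -1.0]]
ft_force: [-9.5, -3.0, 6.6]
grip_width: 0.0698
gripper_force: 4.8
```

Request:
servo_tool(
  steps=[
    {"tx":-1,"ty":-0.15,"tz":0,"yaw":0,"claw":7},
    {"tx":-2,"ty":-0.3,"tz":0,"yaw":0,"claw":7},
    {"tx":0,"ty":0,"tz":3,"yaw":0,"claw":7},
    {"tx":0,"ty":0,"tz":4,"yaw":0,"claw":3},
    {"tx":0,"ty":-0.5,"tz":3,"yaw":-5,"claw":3},
    {"tx":0,"ty":-1,"tz":0,"yaw":-8,"claw":3},
    {"tx":0.5,"ty":-1.0,"tz":0,"yaw":-8,"claw":3},
    {"tx":0.8,"ty":-1.0,"tz":0,"yaw":-8,"claw":3},
    {"tx":1.0,"ty":-1.0,"tz":0,"yaw":-8,"claw":3},
    {"tx":1.0,"ty":-1,"tz":0,"yaw":-8,"claw":3},
    {"tx":1.0,"ty":-1,"tz":0,"yaw":-8,"claw":3},
    {"tx":1.0,"ty":-1,"tz":0,"yaw":-8,"claw":3},
    {"tx":1.0,"ty":-0.8,"tz":0,"yaw":-8,"claw":3},
    {"tx":1.0,"ty":-0.8,"tz":0,"yaw":-8,"claw":3},
    {"tx":1.0,"ty":-0.7,"tz":0,"yaw":-8,"claw":3},
    {"tx":1.3,"ty":-1.0,"tz":0,"yaw":-5,"claw":3},
    {"tx":0,"ty":0,"tz":0,"yaw":0,"claw":3},
    {"tx":0,"ty":0,"tz":0,"yaw":0,"claw":3},
  ],
)

```text
time_s: 6.9
position: [0.6432, -0.184, 0.1229]
tool_rot: [[-0.154, 0.988, -0.0], [0.988, 0.154, 0.0], [0.0, -0.0, -1.0]]
ft_force: [0.3, 0.1, -1.1]
grip_width: 0.0304
gripper_force: 0.0
```

```bash
python3 - <<'E'
from h import *
im=board('scene'); cv2.imwrite('pics/s2.png',cv2.resize(im[150:390,150:470,::-1],(800,600))); board('top')
E
```

```text
tcp [ 0.64319645 -0.1839788   0.12294818] [ -42.15596283 -321.31189566] [ 0.34492756  0.09511148 -1.14782438]
scene board jig ((-40.8040657043457, -200.92750549316406), (81.33383178710938, 161.3189239501953), 0.7281537652015686) ext [ -82.28884229 -281.48374897] [  -0.54749469 -120.55132929]
tcp [ 0.64308127 -0.18374148  0.12312742] [ -42.23348021 -321.05974719] [ 0.48993086  0.43200527 -0.11019054]
top board jig ((-39.4180793762207, -188.29891967773438), (79.66521453857422, 132.52964782714844), 1.5121614933013916) ext [ -78.97681106 -253.90825818] [   1.04707038 -121.64615794]
```

View pics/s2.png

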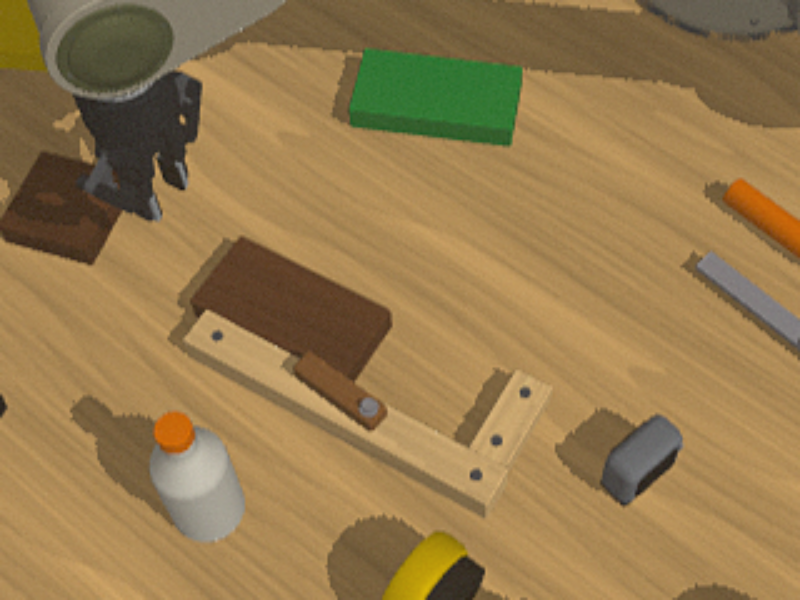

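The board lies flush along the fence, its near end at about (240, 240)–(195, 310), and the gripper is past that end. Now I descend and push along the fence.

Request:
servo_tool(
  steps=[
    {"tx":0,"ty":0,"tz":-3,"yaw":0,"claw":3},
    {"tx":0,"ty":0,"tz":-3,"yaw":0,"claw":3},
    {"tx":0,"ty":0,"tz":-2,"yaw":0,"claw":3},
    {"tx":0,"ty":0,"tz":-1.2,"yaw":0,"claw":3},
    {"tx":0,"ty":0,"tz":-0.6,"yaw":0,"claw":3},
    {"tx":0,"ty":0,"tz":0,"yaw":0,"claw":3},
    {"tx":-0.12,"ty":0.8,"tz":0,"yaw":0,"claw":3},
    {"tx":-0.12,"ty":0.8,"tz":0,"yaw":0,"claw":3},
    {"tx":-0.07,"ty":0.5,"tz":0,"yaw":0,"claw":3},
    {"tx":-0.05,"ty":0.4,"tz":0,"yaw":0,"claw":3},
    {"tx":-0.06,"ty":0.4,"tz":0,"yaw":0,"claw":3},
    {"tx":-0.06,"ty":0.4,"tz":0,"yaw":0,"claw":3},
    {"tx":-0.06,"ty":0.4,"tz":0,"yaw":0,"claw":3},
    {"tx":-0.06,"ty":0.4,"tz":0,"yaw":0,"claw":3},
    {"tx":-0.06,"ty":0.4,"tz":0,"yaw":0,"claw":3},
    {"tx":-0.06,"ty":0.4,"tz":0,"yaw":0,"claw":3},
    {"tx":-0.06,"ty":0.4,"tz":0,"yaw":0,"claw":3},
    {"tx":0,"ty":0,"tz":0,"yaw":0,"claw":3},
  ],
)

```text
time_s: 8.8
position: [0.6356, -0.1303, 0.0252]
tool_rot: [[-0.153, 0.988, -0.001], [0.988, 0.153, 0.001], [0.001, -0.0, -1.0]]
ft_force: [-1.1, -0.1, 0.1]
grip_width: 0.03
gripper_force: 0.0
```

```bash
python3 - <<'E'
from h import *
board('scene')
E
```

```text
tcp [ 0.63562142 -0.13032641  0.0251752 ] [ -41.43376612 -267.13220963] [-1.06424456 -0.05812769  0.05187712]
scene board jig ((-42.01448440551758, -175.09384155273438), (80.3162612915039, 160.191650390625), 0.18093013763427734) ext [ -82.22817884 -255.16464152] [ -1.76061944 -95.10708768]
```

Request:
servo_tool(
  steps=[
    {"tx":-0.04,"ty":0.4,"tz":0,"yaw":0,"claw":3},
    {"tx":-0.04,"ty":0.4,"tz":0,"yaw":0,"claw":3},
    {"tx":-0.04,"ty":0.4,"tz":0,"yaw":0,"claw":3},
    {"tx":-0.04,"ty":0.4,"tz":0,"yaw":0,"claw":3},
    {"tx":-0.05,"ty":0.4,"tz":0,"yaw":0,"claw":3},
    {"tx":-0.05,"ty":0.4,"tz":0,"yaw":0,"claw":3},
    {"tx":-0.05,"ty":0.4,"tz":0,"yaw":0,"claw":3},
    {"tx":-0.05,"ty":0.4,"tz":0,"yaw":0,"claw":3},
    {"tx":-0.05,"ty":0.4,"tz":0,"yaw":0,"claw":3},
    {"tx":-0.05,"ty":0.4,"tz":0,"yaw":0,"claw":3},
    {"tx":-0.05,"ty":0.4,"tz":0,"yaw":0,"claw":3},
    {"tx":-0.05,"ty":0.4,"tz":0,"yaw":0,"claw":3},
    {"tx":-0.05,"ty":0.4,"tz":0,"yaw":0,"claw":3},
    {"tx":-0.05,"ty":0.4,"tz":0,"yaw":0,"claw":3},
    {"tx":-0.05,"ty":0.4,"tz":0,"yaw":0,"claw":3},
    {"tx":-0.05,"ty":0.4,"tz":0,"yaw":0,"claw":3},
    {"tx":-0.05,"ty":0.4,"tz":0,"yaw":0,"claw":3},
    {"tx":-0.05,"ty":0.4,"tz":0,"yaw":0,"claw":3},
    {"tx":0,"ty":0,"tz":0,"yaw":0,"claw":3},
  ],
)

```text
time_s: 10.75
position: [0.6272, -0.0584, 0.0253]
tool_rot: [[-0.153, 0.988, 0.0], [0.988, 0.153, 0.001], [0.001, 0.0, -1.0]]
ft_force: [0.1, 0.7, -0.6]
grip_width: 0.03
gripper_force: 0.0
```

```bash
python3 - <<'E'
from h import *
board('scene');board('top')
E
```

```text
tcp [ 0.62720071 -0.05837382  0.02531613] [ -38.74762493 -194.7383644 ] [ 0.10929058  0.69147678 -0.58871922]
scene board jig ((-41.693359375, -102.55769348144531), (160.20242309570312, 80.41498565673828), 89.89920043945312) ext [ -81.86221896 -182.68812916] [ -1.40198221 -22.46596133]
tcp [ 0.62729788 -0.05859223  0.02532962] [ -38.68500878 -194.9690767 ] [-0.45053095  0.71831243  0.8690101 ]
top board jig ((-38.61857223510742, -68.932373046875), (76.3649673461914, 95.31614685058594), 2.41025972366333) ext [ -76.20688649 -115.48005777] [  0.70029208 -20.38140237]
```

Request:
servo_tool(
  steps=[
    {"tx":-0.06,"ty":0.4,"tz":0,"yaw":0,"claw":3},
    {"tx":-0.06,"ty":0.4,"tz":0,"yaw":0,"claw":3},
    {"tx":-0.06,"ty":0.4,"tz":0,"yaw":0,"claw":3},
    {"tx":-0.06,"ty":0.4,"tz":0,"yaw":0,"claw":3},
    {"tx":-0.03,"ty":0.2,"tz":0,"yaw":0,"claw":3},
    {"tx":-0.03,"ty":0.2,"tz":0,"yaw":0,"claw":3},
    {"tx":-0.02,"ty":0.1,"tz":0,"yaw":0,"claw":3},
    {"tx":-0.02,"ty":0.1,"tz":0,"yaw":0,"claw":3},
    {"tx":0,"ty":0,"tz":0,"yaw":0,"claw":3},
  ],
)

```text
time_s: 11.75
position: [0.6238, -0.0371, 0.0253]
tool_rot: [[-0.152, 0.988, -0.0], [0.988, 0.152, 0.0], [0.0, -0.0, -1.0]]
ft_force: [0.7, 0.7, 0.1]
grip_width: 0.0303
gripper_force: 0.1
```

Request:
servo_tool(
  steps=[
    {"tx":-0.02,"ty":0.1,"tz":0,"yaw":0,"claw":3},
    {"tx":-0.02,"ty":0.1,"tz":0,"yaw":0,"claw":3},
    {"tx":-0.01,"ty":0.1,"tz":0,"yaw":0,"claw":3},
    {"tx":0,"ty":0,"tz":0,"yaw":0,"claw":3},
  ],
)

```text
time_s: 12.15
position: [0.6238, -0.0367, 0.0255]
tool_rot: [[-0.152, 0.988, 0.001], [0.988, 0.152, -0.004], [-0.004, 0.001, -1.0]]
ft_force: [1.1, -12.9, -1.4]
grip_width: 0.0299
gripper_force: 6.5
```

The 13 N reading means the board is home against the stop. I back off, lift and check the fence gap.

Request:
servo_tool(
  steps=[
    {"tx":0.15,"ty":-1,"tz":0,"yaw":0,"claw":3},
    {"tx":0.3,"ty":-2,"tz":0,"yaw":0,"claw":3},
    {"tx":0,"ty":0,"tz":3,"yaw":0,"claw":0},
    {"tx":0,"ty":0,"tz":4,"yaw":0,"claw":0},
    {"tx":0,"ty":0,"tz":5,"yaw":0,"claw":0},
    {"tx":0,"ty":0,"tz":5,"yaw":0,"claw":0},
    {"tx":0,"ty":0,"tz":3,"yaw":0,"claw":0},
    {"tx":0,"ty":0,"tz":0,"yaw":0,"claw":0},
  ],
)

```text
time_s: 12.95
position: [0.6292, -0.0655, 0.2305]
tool_rot: [[-0.152, 0.988, 0.009], [0.988, 0.152, -0.002], [-0.004, 0.008, -1.0]]
ft_force: [-0.4, -0.0, 0.4]
grip_width: -0.0
gripper_force: 0.0
```

```bash
python3 - <<'E'
from h import *
board('scene');im=board('top')
im,d,m=cam('wrist'); cv2.imwrite('pics/w1.png',im[...,::-1])
im,d,m=cam('scene'); P=pts(d,m);J=w2j(P)
near=(J[...,0]>-40)&(J[...,0]<60)&(J[...,1]>-165)&(J[...,1]<-50)&(P[...,2]>.043)&(P[...,2]<.059)
c,a=fitline(P[near][:,:2]); print('button',a-8.8,w2j(c))
E
```

```text
tcp [ 0.62915531 -0.0654631   0.23050143] [ -37.9005933 -202.0432254] [-0.40139303 -0.00879875  0.40761467]
scene board jig ((-42.29851150512695, -80.98807525634766), (160.0527801513672, 79.60261535644531), 89.48501586914062) ext [ -81.66416654 -160.94082695] [-1.90042655 -0.70393224]
tcp [ 0.62833073 -0.06519277  0.22732061] [ -38.67411155 -201.64992474] [-0.84389429 -0.05200773 -0.65179683]
top board jig ((-44.276451110839844, -54.53623962402344), (69.72430419921875, 104.4466323852539), 1.2714308500289917) ext [ -79.23937097 -106.19012452] [-9.02945487 -1.6876013 ]
button -8.264327711075275 [  13.37465328 -112.10373896]
```

View pics/w1.png

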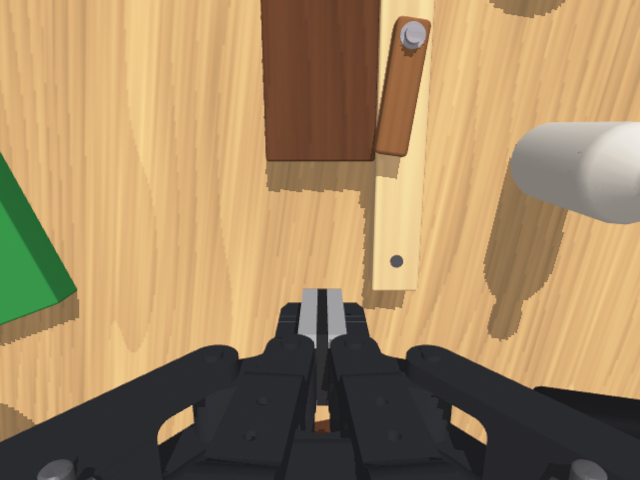

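The wrist view shows the board at (265–375, up to 160), along the fence to within about 1 mm, and the button at (395, 90). I'll press the board once more against the fence at mid-length to be sure it is flush.

Request:
servo_tool(
  steps=[
    {"tx":-2,"ty":2,"tz":-2,"yaw":0,"claw":0},
    {"tx":-3,"ty":3,"tz":-3,"yaw":0,"claw":0},
    {"tx":-3,"ty":3,"tz":-3,"yaw":0,"claw":0},
    {"tx":-2.4,"ty":2.8,"tz":-2,"yaw":0,"claw":0},
    {"tx":0,"ty":0,"tz":-3,"yaw":0,"claw":0},
    {"tx":0,"ty":0,"tz":-3,"yaw":0,"claw":0},
    {"tx":0,"ty":0,"tz":-2,"yaw":0,"claw":0},
    {"tx":0,"ty":0,"tz":-1.4,"yaw":0,"claw":0},
    {"tx":0,"ty":0,"tz":0,"yaw":0,"claw":0},
    {"tx":0.5,"ty":0.08,"tz":0,"yaw":0,"claw":0},
    {"tx":0.5,"ty":0.08,"tz":0,"yaw":0,"claw":0},
    {"tx":0.5,"ty":0.08,"tz":0,"yaw":0,"claw":0},
    {"tx":0.5,"ty":0.08,"tz":0,"yaw":0,"claw":0},
    {"tx":0,"ty":0,"tz":0,"yaw":0,"claw":0},
  ],
)

```text
time_s: 14.55
position: [0.5469, 0.0448, 0.0339]
tool_rot: [[-0.152, 0.988, 0.001], [0.988, 0.152, -0.0], [-0.0, 0.001, -1.0]]
ft_force: [-1.1, 0.4, -0.4]
grip_width: -0.0001
gripper_force: 0.0
```

```bash
python3 - <<'E'
from h import *
s=env.observe(); print(w2j(s['position']))
E
```

```text
[-102.30345779  -80.47998978]
```

Request:
servo_tool(
  steps=[
    {"tx":0.3,"ty":0.05,"tz":0,"yaw":0,"claw":0},
    {"tx":0.2,"ty":0.03,"tz":0,"yaw":0,"claw":0},
    {"tx":0.1,"ty":0.015,"tz":0,"yaw":0,"claw":0},
    {"tx":0.1,"ty":0.015,"tz":0,"yaw":0,"claw":0},
    {"tx":0.1,"ty":0.015,"tz":0,"yaw":0,"claw":0},
    {"tx":0,"ty":0,"tz":0,"yaw":0,"claw":0},
  ],
)

```text
time_s: 15.15
position: [0.5541, 0.046, 0.0336]
tool_rot: [[-0.152, 0.988, 0.0], [0.988, 0.152, -0.0], [-0.0, 0.0, -1.0]]
ft_force: [0.3, -1.7, 0.3]
grip_width: 0.0002
gripper_force: 0.0
```

Request:
servo_tool(
  steps=[
    {"tx":0.1,"ty":0.015,"tz":0,"yaw":0,"claw":0},
    {"tx":0.1,"ty":0.015,"tz":0,"yaw":0,"claw":0},
    {"tx":0.1,"ty":0.015,"tz":0,"yaw":0,"claw":0},
    {"tx":0,"ty":0,"tz":0,"yaw":0,"claw":0},
  ],
)

```text
time_s: 15.55
position: [0.5554, 0.0463, 0.0335]
tool_rot: [[-0.152, 0.988, -0.004], [0.988, 0.152, -0.0], [0.0, -0.004, -1.0]]
ft_force: [-8.2, -2.6, 4.8]
grip_width: -0.0004
gripper_force: 4.4
```

```bash
python3 - <<'E'
from h import *
for n in('top','scene'):
    D=np.load(n+'0.npz'); P=D['P']; J=w2j(P); Z=P[...,2]
    k=(J[...,0]>40)&(J[...,0]<200)&(J[...,1]>-200)&(J[...,1]<40)&(Z>.05)&(D['d']>0)&(D['im'].min(-1)>80)
    print(n,k.sum(),np.percentile(J[k],[2,98],axis=0),Z[k].max())
    k&=Z>.12; print(np.median(J[k],axis=0))
print(j2w(45,-145))
E
```

```text
top 394 [[ 110.17976934 -187.17215079]
 [ 157.91016368 -132.84607998]] 0.16315998278840405
[ 131.69275518 -154.23179466]
scene 911 [[ 113.73870479 -180.64099194]
 [ 166.67569542 -134.06508196]] 0.14159476403120697
[ 144.45313442 -154.00262164]
[0.70235322 0.00359125]
```

Request:
servo_tool(
  steps=[
    {"tx":-1,"ty":-0.15,"tz":0,"yaw":0,"claw":0},
    {"tx":-1,"ty":-0.15,"tz":0,"yaw":0,"claw":0},
    {"tx":0,"ty":0,"tz":4,"yaw":0,"claw":0},
    {"tx":0,"ty":0,"tz":4,"yaw":0,"claw":0},
    {"tx":0,"ty":0,"tz":4,"yaw":0,"claw":0},
    {"tx":1.2,"ty":-0.3,"tz":3,"yaw":0,"claw":0},
    {"tx":3,"ty":-0.7,"tz":0,"yaw":0,"claw":0},
    {"tx":3,"ty":-0.7,"tz":0,"yaw":0,"claw":0},
    {"tx":3,"ty":-0.7,"tz":0,"yaw":0,"claw":0},
    {"tx":3,"ty":-0.7,"tz":0,"yaw":0,"claw":0},
    {"tx":2,"ty":-0.4,"tz":0,"yaw":0,"claw":0},
    {"tx":1,"ty":0,"tz":0,"yaw":0,"claw":0},
    {"tx":0,"ty":0,"tz":-3,"yaw":0,"claw":0},
    {"tx":0,"ty":0,"tz":-3,"yaw":0,"claw":0},
    {"tx":0,"ty":0,"tz":0,"yaw":0,"claw":0},
    {"tx":0,"ty":0,"tz":0,"yaw":0,"claw":0},
  ],
)

```text
time_s: 17.15
position: [0.699, 0.0084, 0.1242]
tool_rot: [[-0.152, 0.988, 0.0], [0.988, 0.152, 0.0], [0.0, 0.0, -1.0]]
ft_force: [-0.7, -0.3, 0.3]
grip_width: -0.0001
gripper_force: 0.0
```

```bash
python3 - <<'E'
from h import *
s=env.observe(); print(w2j(s['position']),s['position'],s['time_s'])
im=board('scene')
im,d,m=cam('wrist'); cv2.imwrite('pics/w2.png',im[...,::-1])
E
```

```text
[  42.42974348 -139.77712361] [0.6990142  0.00835943 0.12415957] 17.15
tcp [0.6990142  0.00835943 0.12415957] [  42.42974348 -139.77712361] [-0.73677204 -0.28763935  0.26940871]
scene board jig ((-42.19431686401367, -81.32669067382812), (160.9061279296875, 78.45790100097656), 88.6993179321289) ext [ -81.90409034 -161.49049012] [-1.56043734 -1.03746889]
```

View pics/w2.png

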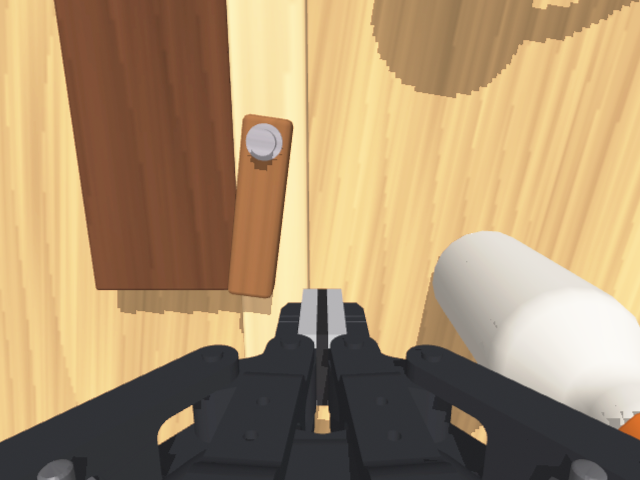

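The wrist view shows the closed fingers (320, 320) on the far side of the bar (235–290, 120–295), clear of the glue bottle. I compute the arc.

```bash
python3 - <<'E'
from h import *
p=np.array([.699,.0084])
L=[]
for th in np.linspace(.1,1.58,16):
    off=11+14.5*np.cos(th)+11*np.sin(th)
    x=18-58*np.sin(th)+off*np.cos(th); y=-80-58*np.cos(th)-off*np.sin(th)
    w=j2w(x,y); L.append(w); print(round(th,2),round(x),round(y),np.round((w-p)*100,2)); p=np.round((w-p)*100,2)/100+p
E
```

```text
0.1 39 -140 [-0.37 -0.12]
0.2 33 -142 [-0.48 -0.27]
0.3 28 -144 [-0.53 -0.22]
0.4 22 -145 [-0.56 -0.18]
0.49 16 -145 [-0.6  -0.12]
0.59 10 -144 [-0.62 -0.05]
0.69 3 -143 [-0.64  0.01]
0.79 -3 -141 [-0.64  0.09]
0.89 -9 -139 [-0.65  0.17]
0.99 -15 -135 [-0.64  0.24]
1.09 -21 -131 [-0.62  0.32]
1.19 -26 -126 [-0.59  0.4 ]
1.28 -30 -121 [-0.54  0.47]
1.38 -34 -115 [-0.49  0.54]
1.48 -38 -108 [-0.43  0.6 ]
1.58 -40 -101 [-0.35  0.65]
```

Request:
servo_tool(
  steps=[
    {"tx":0,"ty":0,"tz":-2,"yaw":0,"claw":0},
    {"tx":0,"ty":0,"tz":-2,"yaw":0,"claw":0},
    {"tx":0,"ty":0,"tz":-1.5,"yaw":0,"claw":0},
    {"tx":0,"ty":0,"tz":-1,"yaw":0,"claw":0},
    {"tx":0,"ty":0,"tz":0,"yaw":0,"claw":0},
  ],
)

```text
time_s: 17.75
position: [0.6988, 0.0085, 0.0578]
tool_rot: [[-0.152, 0.988, -0.001], [0.988, 0.152, 0.0], [0.0, -0.001, -1.0]]
ft_force: [0.2, -0.7, 0.1]
grip_width: -0.0004
gripper_force: 0.0
```

Request:
servo_tool(
  steps=[
    {"tx":-0.37,"ty":-0.12,"tz":0.1,"yaw":0,"claw":0},
    {"tx":-0.48,"ty":-0.27,"tz":0,"yaw":0,"claw":0},
    {"tx":-0.53,"ty":-0.22,"tz":0,"yaw":0,"claw":0},
    {"tx":-0.56,"ty":-0.18,"tz":0,"yaw":0,"claw":0},
    {"tx":-0.6,"ty":-0.12,"tz":0,"yaw":0,"claw":0},
    {"tx":-0.62,"ty":-0.05,"tz":0,"yaw":0,"claw":0},
    {"tx":-0.64,"ty":0.01,"tz":0,"yaw":0,"claw":0},
    {"tx":-0.64,"ty":0.09,"tz":0,"yaw":0,"claw":0},
    {"tx":-0.65,"ty":0.17,"tz":0,"yaw":0,"claw":0},
    {"tx":-0.64,"ty":0.24,"tz":0,"yaw":0,"claw":0},
    {"tx":-0.62,"ty":0.32,"tz":0,"yaw":0,"claw":0},
    {"tx":-0.59,"ty":0.4,"tz":0,"yaw":0,"claw":0},
    {"tx":-0.54,"ty":0.47,"tz":0,"yaw":0,"claw":0},
    {"tx":-0.49,"ty":0.54,"tz":0,"yaw":0,"claw":0},
    {"tx":-0.3,"ty":0.4,"tz":0,"yaw":0,"claw":0},
    {"tx":0,"ty":0,"tz":0,"yaw":0,"claw":0},
  ],
)

```text
time_s: 19.35
position: [0.6158, 0.026, 0.0596]
tool_rot: [[-0.153, 0.988, -0.001], [0.988, 0.153, 0.0], [0.0, -0.001, -1.0]]
ft_force: [-0.2, -0.4, 0.1]
grip_width: 0.0002
gripper_force: 0.0
```

Now the last bit, straight along the jig's +y, watching the force.

Request:
servo_tool(
  steps=[
    {"tx":-0.1,"ty":0.3,"tz":0,"yaw":0,"claw":0},
    {"tx":-0.05,"ty":0.3,"tz":0,"yaw":0,"claw":0},
    {"tx":-0.03,"ty":0.2,"tz":0,"yaw":0,"claw":0},
    {"tx":-0.02,"ty":0.1,"tz":0,"yaw":0,"claw":0},
    {"tx":-0.02,"ty":0.1,"tz":0,"yaw":0,"claw":0},
    {"tx":0,"ty":0,"tz":0,"yaw":0,"claw":0},
  ],
)

```text
time_s: 19.95
position: [0.6145, 0.0323, 0.0596]
tool_rot: [[-0.152, 0.988, 0.0], [0.988, 0.152, -0.005], [-0.005, -0.001, -1.0]]
ft_force: [-0.7, -16.1, -1.2]
grip_width: -0.0001
gripper_force: 7.9
```

```bash
python3 - <<'E'
from h import *
s=env.observe(); print(w2j(s['position']),s['ft_force'])
E
```

```text
[ -37.42361405 -103.21279436] [ -0.69531186 -16.12393799  -1.16556989]
```

16 N: the button is on its stop. I back off, lift and inspect.

Request:
servo_tool(
  steps=[
    {"tx":0.15,"ty":-1,"tz":0,"yaw":0,"claw":0},
    {"tx":0.3,"ty":-2,"tz":0,"yaw":0,"claw":0},
    {"tx":0,"ty":-1,"tz":3,"yaw":0,"claw":0},
    {"tx":0,"ty":-2,"tz":4,"yaw":0,"claw":0},
    {"tx":0,"ty":-2,"tz":4,"yaw":0,"claw":0},
    {"tx":-1,"ty":-2,"tz":4,"yaw":0,"claw":0},
    {"tx":-2,"ty":-2,"tz":2,"yaw":0,"claw":0},
    {"tx":0,"ty":0,"tz":0,"yaw":0,"claw":0},
    {"tx":0,"ty":0,"tz":0,"yaw":0,"claw":0},
  ],
)

```text
time_s: 20.85
position: [0.5886, -0.0847, 0.2295]
tool_rot: [[-0.151, 0.988, 0.0], [0.988, 0.151, 0.001], [0.001, 0.0, -1.0]]
ft_force: [-0.0, -0.0, -0.6]
grip_width: -0.0003
gripper_force: 0.0
```

```bash
python3 - <<'E'
from h import *
im,d,m=cam('scene'); P=pts(d,m);J=w2j(P)
near=(J[...,0]>-90)&(J[...,0]<60)&(J[...,1]>-165)&(J[...,1]<-40)&(P[...,2]>.043)&(P[...,2]<.058)&(d>0)
q=J[near]; c=q.mean(0); v=np.linalg.svd(q-c,full_matrices=False)[2][0]; print('button dir',v,'c',c,'ext',q.min(0),q.max(0))
im2,_,_=cam('wrist'); h=[cv2.resize(im[150:390,150:470],(400,300)),cv2.resize(im2,(400,300))]
cv2.imwrite('pics/f.png',np.hstack(h)[...,::-1])
E
```

```text
button dir [0.99996928 0.00783776] c [-14.98917768 -79.47400558] ext [-58.43660722 -93.27596811] [ 27.64977006 -69.7757926 ]
```

View pics/f.png

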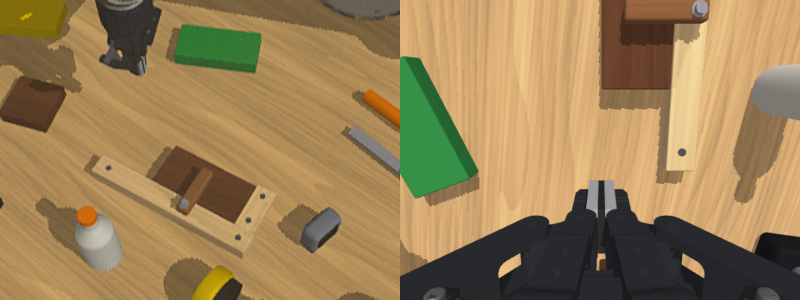

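The board is seated in the corner. The button lies across it at (195, 190), square to the fence within 0.5°, and the bystanders in view are where they were.

```bash
python3 -c "
from rig import env
print(env.close_job())"
```

```text
the job is handed in; nothing more can be done
None
```

The job is handed in: the board is flush against the fence and home on the end stop, the turn button is round to its stop across the board, and I touched nothing else on the bench.

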